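# Hold a spring clip open over a card's edge

### The arm

A 6-joint arm with a two-finger parallel gripper is mounted at the origin on a cart in front of the work surface, level with it; the furniture and walls round the work are solid. World frame = base frame: x ahead of the robot, y to its left, z up, the work surface at z = 0. Lengths are in mm, angles in rad, forces in N, time in s.
With the tool pointing down it reaches from about 350 to 875 mm from the base axis. Payload 4.2 kg.
Tool frame: the origin (TCP) lies midway between the tips of the shut fingers; the grasp point (between the pads) lies 19 mm behind it (tcp_to_grasp is the distance from the TCP to the grasp point, in mm); z points along the fingers, y is the line along which they close (so a half turn about z gives the same grasp; the last joint's range is limited). The gripper opens to 85 mm and grips with 20 to 120 N. Pads are 22 mm wide; open, the fingers measure 114 mm over their backs; the gripper's body (76 mm by 85 mm) begins 54 mm behind the grasp point. The pads swing forward as they close: fully open they stand 13 mm farther back than shut.
Start: joints at [1.396, 0.385, 0.008, 0, -1.194, -0.259], TCP at [262.668, 567.102, 203.512] pointing down, gripper open.
Joint ranges: [-3.14, 3.14], [-1.21, 2.06], [-1.07, 1.41], [-3.16, 2.05], [-2.99, -0.16], [-3.1, 3.1]. Speed limits (rad/s): [2.79, 2.79, 3.14, 3.14, 3.14, 3.14].

### API

Orientations are given as a unit quaternion [x, y, z, w].
In Python, from bench import read_state, get_image, job_done, tcp_to_grasp gives the robot as it stands.
- The arm moves only by the tool jog_arm, never from a script. Its argument "plan" is a list of rows, each a list of 3 entries, a list of its own where there are three numbers: the finger opening in mm, from 0 to 85.4, then the shift along the tool's x, y, z as a fraction of full scale, then the turn, a rotation vector about the tool's x, y, z as a fraction of full scale. A call has 1 to 10 rows; each row is the pose to reach, as a shift and turn from the pose commanded when the call began, along the tool's axes at that moment; what a row does not reach only later rows make up. Full scale, the value 1, is 0.1 m for a shift and 60 degrees for a turn. A row lasts 1/8 s, in which the tool goes at most 62.5 mm and 10.7 degrees, less where a joint would pass 70% of its speed; a pose out of reach is approached as far as the arm can. A call with a number of a shift or a turn outside -1 to 1 is refused whole. A call with a gripper value outside its range is refused whole. The fingers move at their own pace and stop on an object; the grip force is fixed at half the most. Time passes only in rows, so rows that repeat a pose let the fingers close. It gives the time, the measured TCP pose, the force, the opening and the grip force at its end, in the units of the state.
- read_state(): the state, without advancing time (a new reading comes with each control period).
- get_image(name): name is "side" or "top"; returns a dict with "img" (384x512x3 uint8, red, green, blue), "range_z" (384x512 float32, mm along the optical axis (not along the pixel's ray), 0 where there is no reading), "intrinsics" (3x3 intrinsics, pixels), "extrinsics" (4x4, takes a point from camera to world coordinates). Camera axes: x right, y down, z forward; pixel columns grow to the right and rows downward; lengths in mm; the calibration is good to about 2 mm. A picture is of the moment at which its call begins.
- job_done(): hands the job in; it is judged then, once.
The state is a dict: "clock": time; "joints": joint angles; "joint_vel": joint speeds; "joint_efforts": joint torques, N m; "position": TCP position; "ee_rot": TCP orientation; "contact_force": force on the tool from outside, world axes, zero at the start; "wrist_torque": the same for the moment, N m; "gripper_width": finger opening in mm; "grasp_force": force on a finger pad.
Only numpy, scipy, OpenCV 4.12 (cv2) and the standard library are available. Lean on these libraries where they do the work, as an engineer would, in place of code of your own. Each camera call takes 0.05 s, during which the arm holds its last target. There are 200 camera calls.

### The job

Squeeze the handles of the steel spring clip so that it opens on its rest, lift it off, and bring it to the taller of the two standing cards. Hold it gaping astride the middle of that card's top edge, one jaw well down on either side and nothing of the clip touching the card, so that I can slip a note in before it bites. Finish while still holding it squeezed open there, and leave the stapler, sticky notes and tape roll where they are.

Things in the scene. Friction and masses are not known exactly. Their poses are not given: they have to be found in the camera images.
- clip: Dark steel spring clip of two levers on an axle, 34 mm wide, about 90 g, biting its rest's fin, jaws down, handles up. Origin: middle of the axle (coil 10 mm across); y along the axle, x across the jaws, z up at the start; jaws reach 38 mm below it, handles 48 above. The frame is fixed to the +x lever: as the clip opens in a centred grip it leans about y by half the joint's change.
- clip_jaw (a joint): Opening angle of the clip in rad: 0 shut (lips touching), about 0.11 on the rest, 0.7 at the stop (25 mm between the lips); the gap between the lips is about 36 mm times the angle. A spring shuts it.
- handle_a (a point): Middle of the top edge of the +x handle plate, 30 mm wide along y, 2.6 mm thick. The plates spread upward in a V, at the start 44 mm over the outside at their tips; pressed together along x near the tips they open the jaws, needing about 4 N at the start and 8 N at the stop, where they stand parallel, 15 mm over the outside.
- handle_b (a point): The same on the -x handle plate.
- lip_a (a point): Middle of the rolled lip (4 mm diameter, 34 mm long) at the lower end of the jaw on the clip's +x side.
- lip_b (a point): The same on the jaw of the clip's -x side.
- clip_rest: Fixed clip rest: black base 60 x 70 mm, 14 mm high, with an upright aluminium fin 4 mm thick (x), 50 mm wide (y), top edge 62 mm above the surface. Origin: centre of the underside; z up. The clip sits astride the fin, its axle on the fin's top edge and parallel to it.
- fin_top (a point): Middle of the top edge of the rest's fin.
- card_tall: Tall plain stiff card standing in a wooden block, all fixed: card 3 mm thick (x), 75 mm wide (y), top edge 135 mm above the surface; block 42 x 90 mm, 18 mm high. Origin: centre of the block's underside; x is the card's normal, y runs along its top edge, z up.
- card_tall_top (a point): Middle of the tall card's top edge.
- card_short: Short plain stiff card in a like block, not to be used: card 3 mm thick, 100 mm wide, top edge 85 mm above the surface. Same frame as the tall card.
- stapler: Stapler, 148 x 37 x 40 mm high, long way along its x; origin at the centre of its underside. Leave alone.
- sticky_pad: Pad of sticky notes, 76 x 76 x 18 mm; origin at the centre of its underside. Leave alone.
- tape: Roll of masking tape lying flat, 103 mm across, 25 mm high; origin at the centre of its underside. Leave alone.
Not all that is in view belongs to the job. Leave any blue look-alike of the card_tall alone.

How it is judged (in metres and radians):
On the way, in this order (a step that is already met when the one before it is completed fails the run):
1. the clip is squeezed open while it still stands on its rest (value of joint clip_jaw above 0.3 rad and distance between clip and fin_top below 0.025 m and contact force between the fingers and clip above 1 N), for 0.05 s.
2. the clip is lifted clear of its rest (distance between clip and fin_top above 0.06 m and contact force between clip and clip_rest below 0.1 N and contact force between the fingers and clip above 1 N), for 0.1 s.
At the end, for the whole second after the job is handed in: Fingers hold the clip open (over 0.4 rad, 1.5 N) astride the tall card: each lip's middle 4 mm or more off the card's mid-plane and 7 mm or more below the top edge, axle over 4 mm above it, within 20 mm of its middle, within 0.3 rad of parallel; clip still, not touching the card (value of joint clip_jaw above 0.4 rad and contact force between the fingers and clip above 1.5 N and ((x of lip_a in the frame of card_tall above 0.004 m and x of lip_b in the frame of card_tall below -0.004 m) or (x of lip_b in the frame of card_tall above 0.004 m and x of lip_a in the frame of card_tall below -0.004 m)) and z of each of lip_a, lip_b in the frame of card_tall below 0.128 m and y of clip in the frame of card_tall between -0.02 and 0.02 m and z of clip in the frame of card_tall above 0.139 m and angle between the y axis of clip and the y axis of card_tall, either way round below 0.3 rad and contact force between clip and card_tall below 0.2 N and linear speed of clip below 0.02 m/s); the arm keeps its last pose, push and grip.
It fails at once if the stapler is shoved more than 25 mm (distance of stapler from where it was at the start of the episode above 0.025 m).
It fails at once if the sticky pad is shoved more than 25 mm (distance of sticky_pad from where it was at the start of the episode above 0.025 m).
It fails at once if the tape roll is shoved more than 25 mm (distance of tape from where it was at the start of the episode above 0.025 m).
It also fails if it takes over 40 s, if anything falls off the work surface, if the arm or the gripper's body presses on something with over 40 N, if the wrist force passes 120 N, or if a joint passes its speed limit or range.

## Working session

There is one attempt and no reset: what is moved stays moved. The work goes in short steps, Python scripts to look and compute and a tool call to move; the robot and the scene stay as the last step left them, time stands still between calls to the robot, and variables do not carry over. Pictures are saved under pics/ and viewed, at most 10 in all, crops included, and the job is handed in when it is done.

Besides the shell and the picture viewer there is one more tool, called after "Request:" in YAML: its name, and indented under it one key for each argument. jog_arm: Moves the arm, as the interface text tells. Its arguments: {"type":"object","properties":{"plan":{"type":"array"}},"required":["plan"]}

```bash
mkdir -p pics; cat > h.py <<'E'
import numpy as np, cv2
from bench import *
def cloud(n):
    d=get_image(n);K=d["intrinsics"];E=np.array(d["extrinsics"]);Z=d["range_z"]
    v,u=np.mgrid[:384,:512]
    P=np.stack([(u-K[0][2])*Z/K[0][0],(v-K[1][2])*Z/K[1][1],Z],-1)
    W=P@E[:3,:3].T+E[:3,3]; W[Z==0]=np.nan
    return d,W
E
python3 - <<'E'
from h import *
ims=[]
for n in("top","side"):
    d,W=cloud(n);np.savez(n+".npz",W=W,**{k:np.array(d[k]) for k in d})
    cv2.imwrite(f"pics/{n}0.png",cv2.cvtColor(d["img"],4)); print(n,d["extrinsics"],d["intrinsics"])
print(read_state(),tcp_to_grasp)
E
```

```text
top [[-2.26328043e-03 -9.91096910e-01  1.33123226e-01  3.38990762e+02]
 [-9.99970843e-01  3.21397358e-03  6.92700196e-03  1.60235690e+01]
 [-7.29318476e-03 -1.33103667e-01 -9.91075286e-01  1.27722873e+03]
 [ 0.00000000e+00  0.00000000e+00  0.00000000e+00  1.00000000e+00]] [[378.90653568   0.         257.11641683]
 [  0.         378.90653568 195.25831995]
 [  0.           0.           1.        ]]
side [[ 8.61321605e-01 -2.66368223e-01  4.32635023e-01 -1.38395460e+01]
 [-5.07957287e-01 -4.68619080e-01  7.22755528e-01 -8.05938508e+02]
 [ 1.02219203e-02 -8.42285063e-01 -5.38935418e-01  7.18868805e+02]
 [ 0.00000000e+00  0.00000000e+00  0.00000000e+00  1.00000000e+00]] [[475.41745123   0.         252.29415553]
 [  0.         475.41745123 190.43503064]
 [  0.           0.           1.        ]]
{'clock': 0.1, 'joints': array([ 1.39558117e+00,  3.85488707e-01,  6.74956680e-03, -4.12801397e-04,
       -1.19401284e+00, -2.58601249e-01]), 'joint_vel': array([-2.27411374e-06, -2.61434240e-03,  3.11409683e-03,  1.32777122e-03,
       -6.41809355e-05, -4.85011029e-04]), 'joint_efforts': array([-5.07126151e-04, -3.93316519e+01,  1.88930655e+01,  4.19806749e+00,
       -2.59933295e-03,  4.27816417e-06]), 'position': array([262.45957873, 566.57884621, 202.52380965]), 'ee_rot': array([ 9.76550634e-01, -2.15285548e-01, -1.50924410e-04,  9.84974443e-04]), 'contact_force': array([-0.42472893,  0.6872126 ,  0.04319917]), 'wrist_torque': array([-0.01136897, -0.03925589, -0.04244639]), 'grasp_force': 0.0, 'gripper_width': 85.23450384987193} 18.700000000000003
```

View pics/top0.png

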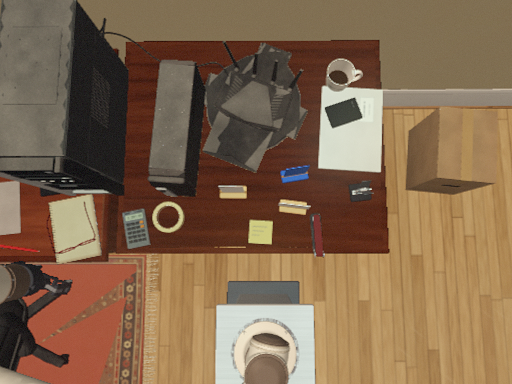

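View pics/side0.png

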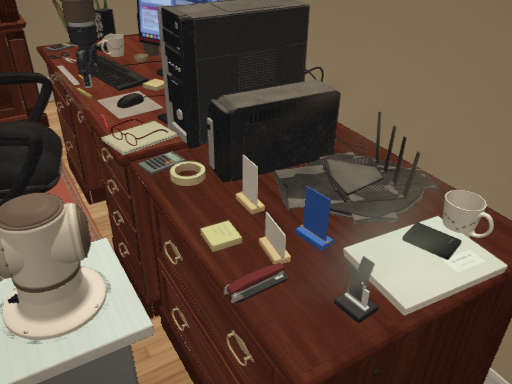

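The top view shows the clip on its rest at (361,190), the tall card at (233,190), the short card at (293,207) and a blue look-alike at (294,174). In the side view the clip is at (360,280) and the tall card at (250,185). Next I'll measure them from the depth clouds.

```bash
python3 - <<'E'
from h import *
T=np.load("top.npz")["W"];S=np.load("side.npz")["W"]
A=np.concatenate([T.reshape(-1,3),S.reshape(-1,3)]);src=np.r_[np.zeros(T.size//3),np.ones(S.size//3)]
C=np.r_[np.load("top.npz")["img"].reshape(-1,3),np.load("side.npz")["img"].reshape(-1,3)].astype(int)
rc=T[190,361];tc=T[190,233];print(rc,tc,T[207,293],T[174,294])
def box(c,r,z0,z1,s=None):
    m=(np.hypot(A[:,0]-c[0],A[:,1]-c[1])<r)&(A[:,2]>z0)&(A[:,2]<z1)
    if s is not None:m&=src==s
    return A[m]
for nm,c,sl in(("rest",rc,[(4,20),(20,45),(45,62),(62,80),(80,95),(95,125)]),("tall",tc,[(8,24),(24,50),(50,100),(100,125),(125,145)])):
    for z0,z1 in sl:
        for s in(0,1):
            p=box(c,75,z0,z1,s)
            if len(p)<4: continue
            r=cv2.minAreaRect(p[:,:2].astype(np.float32)); 
            print(nm,s,z0,z1,len(p),"ctr",np.round(r[0],1),"size",np.round(r[1],1),"ang",round(r[2],1),"med",np.round(np.median(p,0),1),"zmax",p[:,2].max().round(1))
out=[]
for n,(u0,u1,v0,v1) in(("top",(335,390,165,215)),("side",(325,390,245,325)),("side",(225,275,145,220)),("top",(208,258,170,210))):
    out.append(cv2.resize(cv2.cvtColor(np.load(n+".npz")["img"][v0:v1,u0:u1],4),(400,300),interpolation=2))
cv2.imwrite("pics/crop.png",np.vstack([np.hstack(out[:2]),np.hstack(out[2:])]))
E
```

```text
[ 517.01921229 -309.31384368   70.67451446] [519.4719494  102.60261549  63.43700091] [467.60605455 -94.3146098   23.89003934] [576.40832844 -98.07401843  37.522631  ]
rest 0 4 20 288 ctr [ 519.5 -315.7] size [133.6 135.1] ang 53.6 med [ 508.2 -308.6   12.7] zmax 19.7
rest 1 4 20 654 ctr [ 515.2 -330.8] size [74.6 87.6] ang 44.4 med [ 510.4 -336.4   13.2] zmax 20.0
rest 0 20 45 15 ctr [ 551.  -303.9] size [78.3 25.2] ang 8.4 med [ 516.  -302.8   31.8] zmax 42.0
rest 1 20 45 181 ctr [ 517.3 -326.1] size [11.8 53.6] ang 8.9 med [ 518.3 -329.6   33.3] zmax 44.9
rest 0 45 62 10 ctr [ 517.3 -321.5] size [48.1 10.2] ang 88.1 med [ 519.4 -303.3   56. ] zmax 61.6
rest 1 45 62 139 ctr [ 520.4 -325.1] size [16.2 49.1] ang 20.0 med [ 516.9 -331.7   54.3] zmax 62.0
rest 0 62 80 62 ctr [ 520.3 -318.8] size [18.6 35.3] ang 2.8 med [ 520.5 -318.1   70.1] zmax 79.5
rest 1 62 80 145 ctr [ 522.5 -326.2] size [23.6 41.8] ang 3.8 med [ 521.2 -327.8   71.3] zmax 79.8
rest 0 80 95 24 ctr [ 520.4 -317.3] size [25.6 23.7] ang 0.4 med [ 529.  -317.    87.4] zmax 94.1
rest 1 80 95 147 ctr [ 521.8 -321.3] size 
[... 510 characters left out ...]
18.5  96.4  43.4] zmax 49.8
tall 1 24 50 125 ctr [521.5 101.8] size [ 6.8 76.6] ang 0.9 med [521.5  99.5  37.6] zmax 49.9
tall 0 50 100 47 ctr [518.9 105.7] size [73.5  1.3] ang 89.2 med [518.9 105.7  84.1] zmax 94.4
tall 1 50 100 242 ctr [521.3 102.3] size [77.5  5.5] ang 89.0 med [521.2  99.1  75.5] zmax 99.9
tall 0 100 125 26 ctr [519.  104.6] size [ 2.2 73.8] ang 0.2 med [518.8 104.3 111.3] zmax 124.1
tall 1 100 125 128 ctr [521.2 102.7] size [78.   5.1] ang 89.7 med [521.2  98.3 112. ] zmax 124.8
tall 0 125 145 47 ctr [519.8 105.2] size [70.3  3.8] ang 89.3 med [520.6 104.2 134.3] zmax 139.0
tall 1 125 145 60 ctr [521.9 100.5] size [76.5  5.9] ang 89.1 med [521.2 101.4 130.5] zmax 136.4
```

View pics/crop.png

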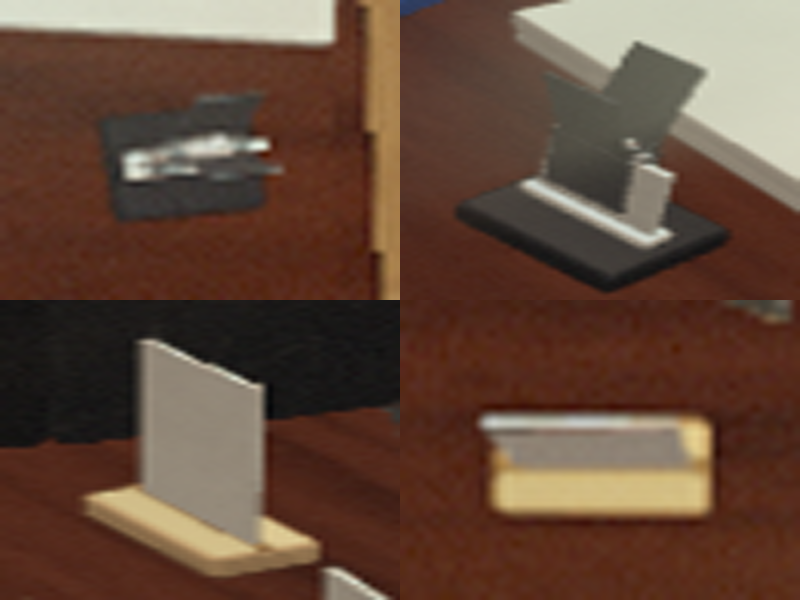

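The clip is at about (520.8, -319.5) with its x axis at about +6°. The tall card's top edge is at about (520.5, 103.5) with yaw near 0. I'll move toward the clip now.

Request:
jog_arm:
  plan:
    - [85, [0.44, 0.5, 0], [0, 0, 0]]
    - [85, [0.87, 1.0, 0], [0, 0, 0]]
    - [85, [0.87, 1.0, 0], [0, 0, 0]]

```text
clock: 0.48
position: [299.9, 436.1, 203.5]
ee_rot: [0.976, -0.217, -0.0, 0.001]
contact_force: [-0.0, 0.0, -0.0]
gripper_width: 85.0
grasp_force: 0.0
```

Request:
jog_arm:
  plan:
    - [85, [0.44, 0.5, 0], [0, 0, 0]]
    - [85, [0.87, 1.0, 0], [0, 0, 0]]
    - [85, [0.87, 1.0, 0], [0, 0, 0]]

```text
clock: 0.85
position: [336.6, 309.8, 203.5]
ee_rot: [0.976, -0.217, -0.0, 0.0]
contact_force: [0.0, 0.4, -0.0]
gripper_width: 85.0
grasp_force: 0.0
```

Request:
jog_arm:
  plan:
    - [85, [0.44, 0.5, 0], [0, 0, 0]]
    - [85, [0.87, 1.0, 0], [0, 0, 0]]
    - [85, [0.87, 1.0, 0], [0, 0, 0]]

```text
clock: 1.23
position: [373.8, 183.3, 203.5]
ee_rot: [0.976, -0.217, -0.0, 0.0]
contact_force: [-0.5, -0.1, 0.3]
gripper_width: 84.7
grasp_force: 0.0
```

Request:
jog_arm:
  plan:
    - [85, [0.44, 0.5, 0], [0, 0, 0]]
    - [85, [0.87, 1.0, 0], [0, 0, 0]]
    - [85, [0.87, 1.0, 0], [0, 0, 0]]

```text
clock: 1.6
position: [411.3, 56.3, 203.4]
ee_rot: [0.976, -0.217, -0.0, 0.0]
contact_force: [0.5, 0.5, 0.1]
gripper_width: 85.0
grasp_force: 0.0
```

Request:
jog_arm:
  plan:
    - [85, [0.44, 0.5, 0], [0, 0, 0]]
    - [85, [0.87, 1.0, 0], [0, 0, 0]]
    - [85, [0.87, 1.0, 0], [0, 0, 0]]

```text
clock: 1.98
position: [448.6, -70.9, 203.1]
ee_rot: [0.976, -0.217, -0.0, 0.0]
contact_force: [-0.1, 0.1, 0.1]
gripper_width: 85.2
grasp_force: 0.0
```

Request:
jog_arm:
  plan:
    - [85, [0.44, 0.5, 0], [0, 0, 0]]
    - [85, [0.87, 1.0, 0], [0, 0, 0]]
    - [85, [0.87, 1.0, 0], [0, 0, 0]]

```text
clock: 2.35
position: [485.8, -197.9, 202.6]
ee_rot: [0.976, -0.216, -0.0, 0.0]
contact_force: [0.3, 0.7, 0.7]
gripper_width: 85.3
grasp_force: 0.0
```

Request:
jog_arm:
  plan:
    - [85, [0.4, 0.48, 0], [0, 0, 0.16]]
    - [85, [0.83, 0.95, 0], [0, 0, 0.33]]
    - [85, [0.83, 0.95, 0], [0, 0, 0.5]]
    - [85, [0.83, 0.95, 0], [0, 0, 0.67]]
    - [85, [0.83, 0.95, 0], [0, 0, 0.83]]
    - [85, [0.83, 0.95, 0], [0, 0, 0.98]]
    - [85, [0.83, 0.95, 0], [0, 0, 0.98]]
    - [85, [0.83, 0.95, 0], [0, 0, 0.98]]
    - [85, [0.83, 0.95, 0], [0, 0, 0.98]]

```text
clock: 3.48
position: [519.8, -317.2, 203.5]
ee_rot: [0.746, -0.666, -0.0, -0.0]
contact_force: [0.9, -0.1, 0.3]
gripper_width: 85.0
grasp_force: 0.0
```

```bash
python3 - <<'E'
from h import *
from scipy.spatial.transform import Rotation as R
s=read_state();print(s["position"],s["joints"]);print(R.from_quat(s["ee_rot"]).as_matrix().round(4))
p=get_image("side");cv2.imwrite("pics/side1.png",cv2.cvtColor(p["img"],4))
E
```

```text
[ 519.83719103 -317.20375951  203.50705511] [-2.82412699e-01  3.57510407e-01 -3.35104545e-02 -8.93196997e-05
 -1.17977413e+00  3.95249422e-01]
[[ 1.126e-01 -9.936e-01  0.000e+00]
 [-9.936e-01 -1.126e-01  1.000e-04]
 [-1.000e-04 -0.000e+00 -1.000e+00]]
```

View pics/side1.png

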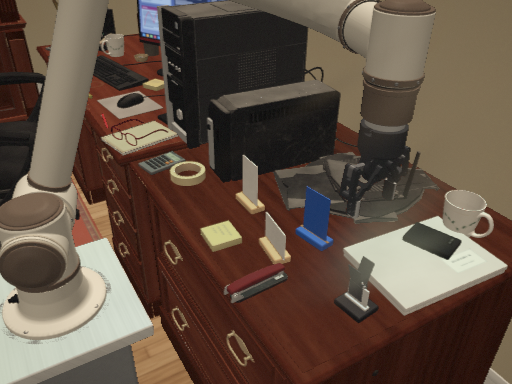

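The side view shows the gripper over the clip, with the rest standing undisturbed at (358,290). I'll descend and squeeze.

Request:
jog_arm:
  plan:
    - [70, [0.024, -0.007, 0.3], [0, 0, 0]]
    - [65, [0.024, -0.007, 0.6], [0, 0, 0]]
    - [65, [0.024, -0.007, 0.9], [0, 0, 0]]
    - [65, [0.024, -0.007, 0.9], [0, 0, 0]]

```text
clock: 4.03
position: [518.7, -319.5, 111.1]
ee_rot: [0.745, -0.667, -0.003, 0.001]
contact_force: [-1.0, -0.9, 0.1]
gripper_width: 64.9
grasp_force: 0.0
```

Request:
jog_arm:
  plan:
    - [65, [0, 0, 0.14], [0, 0, 0]]
    - [65, [0, 0, 0.28], [0, 0, 0]]
    - [60, [0, 0, 0.28], [0, 0, 0]]
    - [60, [0, 0, 0.28], [0, 0, 0]]

```text
clock: 4.53
position: [520.8, -320.3, 85.9]
ee_rot: [0.745, -0.667, 0.0, -0.0]
contact_force: [0.2, 0.7, -0.9]
gripper_width: 60.0
grasp_force: 0.0
```

```bash
python3 - <<'E'
from h import *
o=[]
for n,(u0,u1,v0,v1) in(("side",(300,420,180,330)),("top",(320,400,140,240))):
    p=get_image(n);o.append(cv2.resize(cv2.cvtColor(p["img"][v0:v1,u0:u1],4),(400,500),interpolation=2))
cv2.imwrite("pics/c2.png",np.hstack(o));print(read_state()["position"])
E
```

```text
[ 520.89957633 -320.30273171   86.13809922]
```

View pics/c2.png

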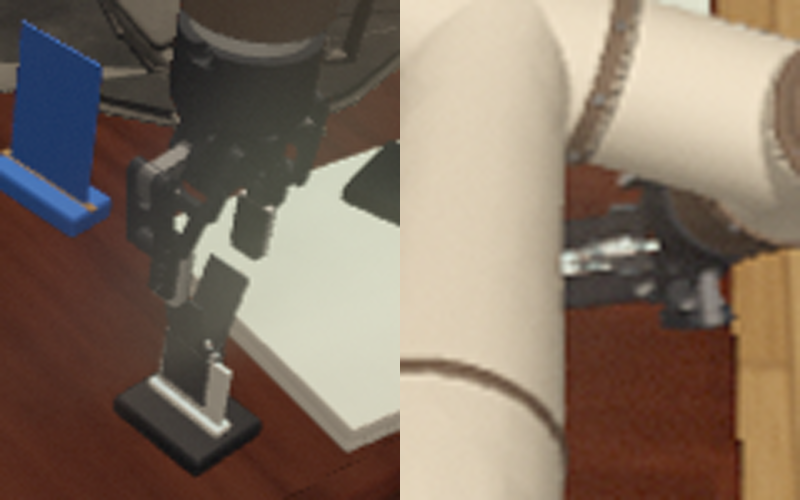

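The crop shows the two fingers straddling the V handles, left finger at (170,290) and right finger at (255,250), centred on the clip. I'll close gradually.

Request:
jog_arm:
  plan:
    - [45, [0, 0, 0], [0, 0, 0]]
    - [36, [0, 0, 0], [0, 0, 0]]
    - [28, [0, 0, 0], [0, 0, 0]]
    - [20, [0, 0, 0], [0, 0, 0]]
    - [12, [0, 0, 0], [0, 0, 0]]
    - [8, [0, 0, 0], [0, 0, 0]]
    - [8, [0, 0, 0], [0, 0, 0]]
    - [8, [0, 0, 0], [0, 0, 0]]

```text
clock: 5.62
position: [519.5, -320.9, 87.5]
ee_rot: [0.745, -0.667, -0.0, 0.001]
contact_force: [-4.8, 0.2, 9.4]
gripper_width: 8.2
grasp_force: 4.6
```

```bash
python3 - <<'E'
from h import *
s=read_state();print(s["position"],s["gripper_width"],s["grasp_force"],s["contact_force"])
p=get_image("side");cv2.imwrite("pics/c3.png",cv2.resize(cv2.cvtColor(p["img"][200:330,310:410],4),(460,598),interpolation=2))
E
```

```text
[ 519.49830749 -320.89014609   87.53720244] 8.176895716267449 4.629172349232249 [-4.78024376  0.20178326  9.42032144]
```

View pics/c3.png

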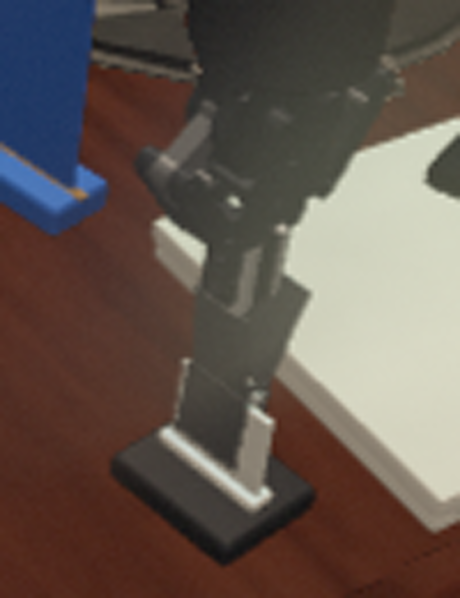

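```bash
python3 - <<'E'
from h import *
d,W=cloud("side");K=d["intrinsics"];E=np.array(d["extrinsics"])
for z in(67,86,100,105,115,125):
    c=E[:3,:3].T@(np.array([520.8,-320,z])-E[:3,3]);q=np.array(K)@c;print(z,(q[:2]/q[2]).round(1))
for v in range(258,292,2):
    print(v,[tuple(int(x) for x in W[v,u]) for u in range(350,380,3) if np.isfinite(W[v,u,0])])
E
```

```text
67 [357.7 281.5]
86 [358.9 274.3]
100 [359.9 268.9]
105 [360.2 266.9]
115 [360.9 263. ]
125 [361.6 259. ]
258 [(598, -214, 15), (598, -223, 21), (502, -322, 137), (503, -328, 141), (509, -331, 140), (515, -332, 138), (523, -332, 135), (538, -326, 124), (640, -246, 20), (644, -251, 22)]
260 [(604, -209, 3), (598, -225, 17), (504, -321, 130), (503, -329, 137), (509, -331, 135), (515, -333, 135), (525, -331, 128), (550, -317, 107), (634, -252, 22), (639, -256, 22)]
262 [(601, -213, 1), (509, -310, 115), (503, -323, 127), (504, -330, 132), (511, -330, 129), (517, -332, 128), (527, -331, 123), (547, -320, 106), (549, -325, 109), (635, -261, 22)]
264 [(600, -216, -2), (509, -311, 110), (504, -323, 121), (503, -331, 128), (510, -332, 126), (516, -334, 125), (526, -332, 119), (546, -322, 103), (546, -329, 108), (551, -332, 108)]
266 [(596, -221, -2), (509, -311, 105), (512, -317, 108), (505, -330, 122), (510, -333, 122), (540, -313, 93), (548, -314, 91), (546, -323, 98), (547, -329, 103), (626, -270, 22)]
268 [(590, -227, 0), (512, -309, 97), (511, -318, 105), (512, -325, 110), (513, -331, 1
[... 1305 characters left out ...]
306, 20)]
284 [(515, -305, 51), (516, -313, 57), (518, -318, 60), (518, -326, 66), (519, -333, 71), (526, -334, 70), (532, -336, 68), (597, -288, -2), (596, -297, 5), (596, -305, 12)]
286 [(514, -308, 48), (517, -313, 51), (517, -320, 57), (521, -324, 58), (519, -333, 67), (524, -336, 66), (534, -335, 61), (592, -293, -1), (598, -296, -1), (596, -306, 6)]
288 [(516, -307, 41), (516, -314, 47), (516, -322, 53), (518, -328, 58), (518, -335, 63), (526, -336, 60), (582, -295, 0), (587, -298, 0), (593, -301, 0), (597, -306, 1)]
290 [(515, -308, 37), (516, -315, 42), (515, -324, 50), (519, -328, 51), (518, -336, 58), (523, -339, 59), (577, -300, 0), (583, -303, 0), (589, -306, 0), (596, -308, -3)]
```

The squeeze missed. The depth shows the plates still spread and leaning toward +x, so at least one fingertip is inside the V. I'll back straight out, reopen and look again.

Request:
jog_arm:
  plan:
    - [8, [0, 0, -0.1], [0, 0, 0]]
    - [8, [0, 0, -0.2], [0, 0, 0]]
    - [8, [0, 0, -0.35], [0, 0, 0]]
    - [8, [0, 0, -0.5], [0, 0, 0]]
    - [8, [0, 0, -0.5], [0, 0, 0]]
    - [60, [0, 0, -0.5], [0, 0, 0]]
    - [60, [0, 0, -0.5], [0, 0, 0]]
    - [60, [0, 0, -0.5], [0, 0, 0]]
    - [60, [0, 0, -0.5], [0, 0, 0]]

```text
clock: 6.85
position: [520.4, -320.1, 135.2]
ee_rot: [0.745, -0.667, -0.0, 0.0]
contact_force: [1.2, -0.4, 0.2]
gripper_width: 60.2
grasp_force: 0.0
```

```bash
python3 - <<'E'
from h import *
s=read_state();print(s["position"],s["gripper_width"],s["grasp_force"],s["contact_force"])
d,W=cloud("side");p=d["img"];cv2.imwrite("pics/c4.png",cv2.resize(cv2.cvtColor(p[200:330,310:410],4),(460,598),interpolation=2))
for z0 in range(60,180,5):
    m=(np.hypot(W[...,0]-521,W[...,1]+320)<55)&(W[...,2]>=z0)&(W[...,2]<z0+5)
    q=W[m];b=np.histogram(q[:,0],np.arange(470,575,5))[0] 
    print(z0,b,np.round([q[:,1].min(),q[:,1].max()]) if len(q) else "")
E
```

```text
[ 520.3550881  -320.0970328   135.17843686] 60.161159570305784 0.0 [ 1.16927777 -0.44475818  0.15978315]
60 [ 0  0  0  0  0  0  0  0  2 29  8  2  1  1  0  0  0  0  0  0] [-349. -301.]
65 [ 0  0  0  0  0  0  0  0  1 16  8 10  9  1  0  0  0  0  0  0] [-339. -310.]
70 [ 0  0  0  0  0  0  0  0  2 13  2  1 16  2  0  0  0  0  0  0] [-336. -308.]
75 [ 0  0  0  0  0  0  0  0 13  9  0  0 12  8  0  0  0  0  0  0] [-335. -306.]
80 [ 0  0  0  0  0  0  0  0 17  0  0  0  5 23  0  0  0  0  0  0] [-337. -306.]
85 [ 0  0  0  0  0  0  0  0 16  0  0  0  3 28  6  0  0  0  0  0] [-336. -305.]
90 [ 0  0  0  0  0  0  0  3 19  0  0  0  0 16 19  0  0  0  0  0] [-339. -304.]
95 [ 0  0  0  0  0  0  0 10  9  0  0  0  0  6 32  1  0  0  0  0] [-336. -305.]
100 [ 0  0  0  0  0  0  0 18  4  0  0  0  0  1 23  7  0  0  0  0] [-337. -304.]
105 [ 0  0  0  0  0  0  0 19  2  0  0  0  0  1 15 20  0  0  0  0] [-337. -304.]
110 [ 0  0  0  0  0  0  4 20  1  0  0  0  0  0  1 18  0  0  0  0] [-336. -304.]
115 [0 0 0 0 0 0 1 1 0 0 0 0 0 0 0 0 0 0 0 0] [-324. -312.]
120 [0 0 0 0 0 0 0 0 0 0 0 0 0 0 0 0 0 0 0 0] 
125 [0 0 0 0 0 0 0 0 0 0 0 0 0 0 0 0 0 0 0 0] 
130 [0 0 0 0 0 0 0 0 0 0 0 0 0 0 0 0 0 0 0 0] 
135 [0 0 0 0 0 0 0 0 0 0 0 0 0 0 0 0 0 0 0 0] 
140 [0 0 0 0 0 0 0 0 0 0 0 0 0 0 0 0 0 0 0 0] 
145 [0 0 0 0 0 0 0 0 0 0 0 0 0 0 0 0 0 0 0 0] 
150 [0 0 0 0 0 0 0 0 0 0 0 0 0 0 0 0 0 0 0 0] 
155 [0 0 0 0 0 0 0 0 0 0 0 0 0 0 0 0 0 0 0 0] 
160 [0 0 0 0 0 0 0 0 0 0 0 0 0 0 0 0 0 0 0 0] 
165 [0 0 1 5 1 0 0 0 0 0 0 0 0 0 0 1 8 0 0 0] [-335. -308.]
170 [ 0  0  2  7  2  0  0  0  0  0  0  0  0  0  0  1 20  2  0  0] [-337. -308.]
175 [ 0 11  4  9  2  0  0  0  0  0  0  0  0  0  0  6 18  2  0  0] [-336. -308.]
```

View pics/c4.png

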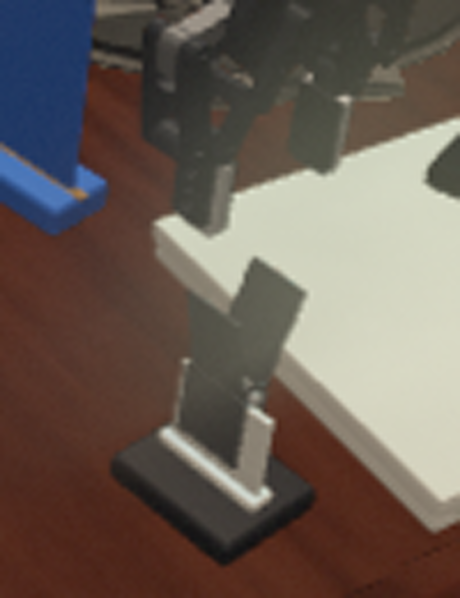

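With the jaws 60 mm open, the fingertips in the depth image are at z≈165 while the TCP reads 135, so the real tips sit about 30 mm above the reported TCP. That is why they dropped into the V. The clip is still seated, leaning slightly toward +x. I'll go about 20 mm deeper than before, with a wider opening.

Request:
jog_arm:
  plan:
    - [78, [0, 0, 0], [0, 0, 0]]
    - [78, [0, 0, 0], [0, 0, 0]]
    - [78, [0, -0.006, 0.2], [0, 0, 0]]
    - [78, [0, -0.006, 0.4], [0, 0, 0]]
    - [78, [0, -0.006, 0.55], [0, 0, 0]]
    - [78, [0, -0.006, 0.69], [0, 0, 0]]
    - [78, [0, -0.006, 0.69], [0, 0, 0]]
    - [78, [0, -0.006, 0.69], [0, 0, 0]]

```text
clock: 7.9
position: [521.6, -320.3, 67.1]
ee_rot: [0.745, -0.667, 0.001, -0.0]
contact_force: [-0.4, -0.7, 0.0]
gripper_width: 78.1
grasp_force: 0.0
```

```bash
python3 - <<'E'
from h import *
s=read_state();print(s["position"],s["gripper_width"],s["contact_force"])
d,W=cloud("side")
for z0 in range(65,135,5):
    m=(np.hypot(W[...,0]-521,W[...,1]+320)<60)&(W[...,2]>=z0)&(W[...,2]<z0+5)
    q=W[m];b=np.histogram(q[:,0],np.arange(465,580,5))[0];print(z0,b)
E
```

```text
[ 521.56279001 -320.31535171   67.05285983] 78.06918974101808 [-0.4423682  -0.74524184  0.00328098]
65 [ 0  0  0  0  0  0  0  0  0  2 17  6  8 10  0  0  0  0  0  0  0  0]
70 [ 0  0  0  0  0  0  0  0  0  4 15  2  3 17  2  0  0  0  0  0  0  0]
75 [ 0  0  0  0  0  0  0  0  0  9  5  0  0 12 11  0  0  0  0  0  0  0]
80 [ 0  0  0  0  0  0  0  0  0 12  3  0  0  3 23  1  0  0  0  0  0  0]
85 [ 0  0  0  0  0  0  0  0  0 16  0  0  0  2 24  3  0  0  0  0  0  0]
90 [ 0  0  0  0  0  0  0  0  0 17  0  0  0  1 25 17  0  0  0  0  0  0]
95 [ 0  0  0  0  0  0  0  0  8  8  0  0  0  0  7 25  2  0  0  0  0  0]
100 [ 0  0  3  0  0  0  0  0 12  5  0  0  0  0  1 28  5  0  0  1  0  0]
105 [ 0  0  5  1  1  0  0  0 10  1  0  0  0  0  0 16 25  1  1 15  2  0]
110 [ 0  5  6  4  0  0  0  0 23  0  0  0  0  0  0  2 12  0  0 21  3  0]
115 [ 4 13  5  3  0  0  0  0  0  0  0  0  0  0  0  0  0  0  3 18  4  0]
120 [ 2  9  8  3  0  0  0  0  0  0  0  0  0  0  0  0  0  0  2 17  1  0]
125 [ 4 10 10  3  1  0  0  0  0  0  0  0  0  0  0  0  0  0  4 21  2  0]
130 [ 4 12  5  3  0  0  0  0  0  0  0  0  0  0  0  0  0  0  3 15  3  0]
```

Request:
jog_arm:
  plan:
    - [62, [0, 0, 0.04], [0, 0, 0]]
    - [50, [0, 0, 0.04], [0, 0, 0]]
    - [44, [0, 0, 0.04], [0, 0, 0]]
    - [38, [0, 0, 0.04], [0, 0, 0]]
    - [32, [0, 0, 0.04], [0, 0, 0]]
    - [26, [0, 0, 0.04], [0, 0, 0]]
    - [20, [0, 0, 0.04], [0, 0, 0]]
    - [14, [0, 0, 0.04], [0, 0, 0]]
    - [8, [0, 0, 0.04], [0, 0, 0]]
    - [5, [0, 0, 0.04], [0, 0, 0]]

```text
clock: 9.2
position: [521.1, -321.1, 65.6]
ee_rot: [0.746, -0.666, 0.001, 0.001]
contact_force: [-3.6, -0.4, 12.9]
gripper_width: 11.5
grasp_force: 62.1
```

```bash
python3 - <<'E'
from h import *
s=read_state();print(s["position"],s["gripper_width"],s["grasp_force"],s["contact_force"])
d,W=cloud("side");p=d["img"];cv2.imwrite("pics/c5.png",cv2.resize(cv2.cvtColor(p[200:330,310:410],4),(460,598),interpolation=2))
for z0 in range(15,135,5):
    m=(np.hypot(W[...,0]-521,W[...,1]+320)<40)&(W[...,2]>=z0)&(W[...,2]<z0+5)
    q=W[m];b=np.histogram(q[:,0],np.arange(480,575,5))[0];print(z0,b)
E
```

```text
[ 521.06616894 -321.09602856   65.64419164] 11.503132788609284 62.07725644111633 [-3.61267409 -0.37011294 12.9128061 ]
15 [ 0  0  1  3 10  6 17 25 15  6  4  0  1  1  1  0  0  0]
20 [ 0  0  0  0  0  0  0  4 16  2  0  0  0  0  0  0  0  0]
25 [ 0  0  0  0  0  1  1  0 17  1  0  0  0  0  0  0  0  0]
30 [ 0  0  0  0  8 18  1  0 13  2  0  0  0  0  0  0  0  0]
35 [ 0  0  0  0  4 30  1  0 14  1  0  0  0  0  0  0  0  0]
40 [ 0  0  0  0  1 29  4  0 15  1  0  0  0  0  0  0  0  0]
45 [ 0  0  0  0  1 22 11  0 13  3  0  0  0  0  0  0  0  0]
50 [ 0  0  0  0  0 14 21  0 16  0  0  0  0  0  0  0  0  0]
55 [ 0  0  0  0  0  8 29  0 12  4  2  0  0  0  0  0  0  0]
60 [ 0  0  0  0  0  1 31  6 11  2  2  0  0  0  0  0  0  0]
65 [ 0  0  0  0  0  0 19 13  5  6  0  0  0  0  0  0  0  0]
70 [ 0  0  0  0  0  0 17 14  5  6  0  0  0  0  0  0  0  0]
75 [ 0  0  0  0  0  0 12  9  0  5  0  0  0  0  0  0  0  0]
80 [ 0  0  0  0  0  0 14 10  0  7  0  0  0  0  0  0  0  0]
85 [0 0 0 0 0 0 9 8 0 9 0 0 0 0 0 0 0 0]
90 [0 0 0 0 0 2 3 6 0 6 0 0 0 0 0 0 0 0]
95 [0 0 0 0 0 5 4 5 0 4 1 0 0 0 0 0 0 0]
100 [0 0 0 0 8 5 6 6 0 7 3 0 1 0 0 0 0 0]
105 [ 0  0  0  0 12  2  7  4  1  8  2  0  0  0  0  0  0  0]
110 [ 0  0  0  0 12  2  7  4  0  9  2  1  0  0  0  0  0  0]
115 [ 0  0  0  0 14  3  6  3  0 12  2  0  1  0  0  0  0  0]
120 [ 0  0  0  0  9  6  4  2  0 10  4  0  1  0  0  0  0  0]
125 [0 0 0 0 2 2 6 3 0 8 4 1 0 0 0 0 0 0]
130 [0 0 0 0 2 4 0 0 0 6 9 1 0 0 0 0 0 0]
```

View pics/c5.png

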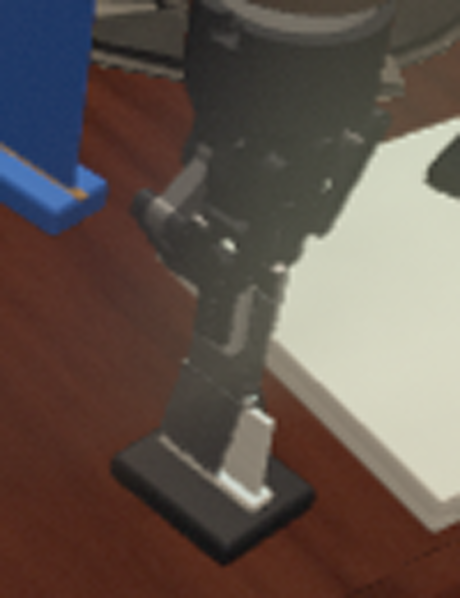

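The grip is solid: 62 N at 11.5 mm, and the side view shows the handles together with the jaws spread around the fin (near jaw foot at x≈505, fin at 520). I'll lift.

Request:
jog_arm:
  plan:
    - [5, [0, 0, -0.05], [0, 0, 0]]
    - [5, [0, 0, -0.15], [0, 0, 0]]
    - [5, [0, 0, -0.3], [0, 0, 0]]
    - [5, [0, 0, -0.5], [0, 0, 0]]
    - [5, [0, 0, -0.7], [0, 0, 0]]
    - [5, [0, 0, -0.9], [0, 0, 0]]
    - [5, [0, 0, -1.0], [0, 0, 0]]
    - [5, [0, 0, -1.0], [0, 0, 0]]

```text
clock: 10.25
position: [521.4, -320.1, 163.4]
ee_rot: [0.745, -0.667, 0.001, -0.0]
contact_force: [-0.0, -0.2, -0.8]
gripper_width: 11.7
grasp_force: 60.7
```

Request:
jog_arm:
  plan:
    - [5, [0, 0, -0.2], [0, 0, 0.05]]
    - [5, [0, 0, -0.4], [0, 0, 0.108]]
    - [5, [0, 0, -0.4], [0, 0, 0.108]]
    - [5, [0, 0, -0.4], [0, 0, 0.108]]

```text
clock: 10.75
position: [520.3, -319.6, 200.9]
ee_rot: [-0.706, 0.708, 0.001, -0.0]
contact_force: [-0.1, 1.2, -0.3]
gripper_width: 11.9
grasp_force: 60.7
```

```bash
python3 - <<'E'
from h import *
from scipy.spatial.transform import Rotation as R
s=read_state();print(s["position"],s["gripper_width"],s["grasp_force"],s["contact_force"]);print(R.from_quat(s["ee_rot"]).as_matrix().round(4))
d,W=cloud("side");p=d["img"];cv2.imwrite("pics/c6.png",cv2.resize(cv2.cvtColor(p[150:330,300:420],4),(400,600),interpolation=2))
for z0 in range(100,230,5):
    m=(np.hypot(W[...,0]-521,W[...,1]+320)<40)&(W[...,2]>=z0)&(W[...,2]<z0+5)
    q=W[m];b=np.histogram(q[:,0],np.arange(480,575,5))[0];print(z0,b, q[:,1].min().round() if len(q) else "",q[:,1].max().round() if len(q) else "")
E
```

```text
[ 520.31980418 -319.56713731  200.88861584] 11.917583892512583 60.66336750984192 [-0.06376586  1.18351973 -0.3371366 ]
[[-0.0019 -1.     -0.0023]
 [-1.      0.0019  0.0015]
 [-0.0015  0.0023 -1.    ]]
100 [0 0 0 0 0 0 0 0 0 0 0 0 0 0 0 0 0 0]  
105 [0 0 0 0 0 0 0 0 0 0 0 0 0 0 0 0 0 0]  
110 [0 0 0 0 0 0 0 0 0 0 0 0 0 0 0 0 0 0]  
115 [0 0 0 0 0 0 0 0 0 0 0 0 0 0 0 0 0 0]  
120 [0 0 0 0 0 0 0 0 0 0 0 0 0 0 0 0 0 0]  
125 [0 0 0 0 0 0 0 0 0 0 0 0 0 0 0 0 0 0]  
130 [0 0 0 0 0 0 0 0 0 0 0 0 0 0 0 0 0 0]  
135 [0 0 0 0 0 0 0 0 0 0 0 0 0 0 0 0 0 0]  
140 [0 0 0 0 0 0 0 0 0 0 0 0 0 0 0 0 0 0]  
145 [0 0 0 0 0 0 0 0 0 0 0 0 0 0 0 0 0 0]  
150 [0 0 0 0 0 0 0 0 0 0 0 0 0 0 0 0 0 0]  
155 [0 0 0 0 0 0 0 0 0 0 0 0 0 0 0 0 0 0]  
160 [0 0 0 0 0 0 0 0 0 0 0 0 0 0 0 0 0 0]  
165 [ 0  0  0  0 14 15  0  0  0  0 13  3  0  0  0  0  0  0] -337.0 -301.0
170 [ 0  0  0  0  9 31  0  0  0  0 14  0  0  0  0  0  0  0] -337.0 -303.0
175 [ 0  0  0  0  2 39  0  0  0  0 13  0  0  0  0  0  0  0] -336.0 -303.0
180 [ 0  0  0  0  0 33  2  0  0  2  8  0  0  0  0  0  0  0] -336.0 -302.0
185 [ 0  0  0  0  0 27 15  0  0  6  4  0  0  0  0  0  0  0] -337.0 -302.0
190 [ 0  0  0  0  0 11 27  0  0  2  0  0  0  0  0  0  0  0] -338.0 -302.0
195 [ 0  0  0  0  0  0 43  5  2  5  0  0  0  0  0  0  0  0] -336.0 -301.0
200 [ 0  0  0  0  0  0 32 11  5  1  0  0  0  0  0  0  0  0] -337.0 -302.0
205 [ 0  0  0  0  0  0 25  7  9  6  0  0  0  0  0  0  0  0] -336.0 -305.0
210 [ 0  0  0  0  0  0 26  7  3  7  0  0  0  0  0  0  0  0] -334.0 -305.0
215 [ 0  0  0  0  0  0 21  7  5  4  0  0  0  0  0  0  0  0] -335.0 -305.0
220 [ 0  0  0  0  0  0 18  8  4  5  0  0  0  0  0  0  0  0] -333.0 -307.0
225 [0 0 0 0 0 4 5 4 2 7 0 0 0 0 0 0 0 0] -335.0 -311.0
```

View pics/c6.png

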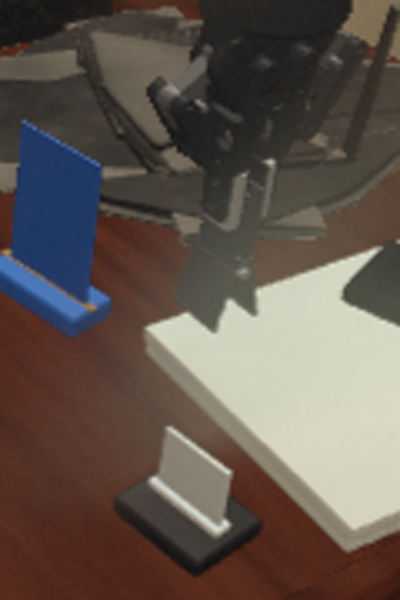

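The clip is held gaping above its rest, lips at about (215,325) and (255,315) in the crop, lowest point z≈166. That clears the cards, so I'll traverse +y.

Request:
jog_arm:
  plan:
    - [5, [-0.2, 0, 0], [0, 0, 0]]
    - [5, [-0.5, 0, 0], [0, 0, 0]]
    - [5, [-0.8, 0, 0], [0, 0, 0]]
    - [5, [-1.0, 0, 0], [0, 0, 0]]

```text
clock: 11.3
position: [520.9, -218.2, 202.1]
ee_rot: [-0.707, 0.707, 0.0, -0.0]
contact_force: [-0.3, -0.2, -1.4]
gripper_width: 11.7
grasp_force: 60.7
```

Request:
jog_arm:
  plan:
    - [5, [-0.2, 0, 0], [0, 0, 0]]
    - [5, [-0.5, 0, 0], [0, 0, 0]]
    - [5, [-0.8, 0, 0], [0, 0, 0]]
    - [5, [-1.0, 0, 0], [0, 0, 0]]

```text
clock: 11.8
position: [521.4, -118.5, 202.4]
ee_rot: [-0.707, 0.708, 0.0, 0.0]
contact_force: [0.5, 0.4, -1.2]
gripper_width: 12.0
grasp_force: 60.7
```

Request:
jog_arm:
  plan:
    - [5, [-0.2, 0, 0], [0, 0, 0]]
    - [5, [-0.5, 0, 0], [0, 0, 0]]
    - [5, [-0.8, 0, 0], [0, 0, 0]]
    - [5, [-1.0, 0, 0], [0, 0, 0]]

```text
clock: 12.3
position: [521.6, -18.6, 202.5]
ee_rot: [-0.707, 0.708, -0.0, 0.0]
contact_force: [-0.6, 0.4, -1.0]
gripper_width: 11.5
grasp_force: 60.7
```

Request:
jog_arm:
  plan:
    - [5, [-0.2, 0, 0], [0, 0, 0]]
    - [5, [-0.5, 0, 0], [0, 0, 0]]
    - [5, [-0.8, 0, 0], [0, 0, 0]]
    - [5, [-1.0, 0, 0], [0, 0, 0]]

```text
clock: 12.8
position: [521.8, 81.4, 202.4]
ee_rot: [-0.707, 0.708, 0.0, -0.0]
contact_force: [-0.1, -0.1, -1.1]
gripper_width: 11.7
grasp_force: 60.7
```

Request:
jog_arm:
  plan:
    - [5, [-0.1, 0, 0], [0, 0, 0]]
    - [5, [-0.23, 0, 0], [0, 0, 0]]
    - [5, [-0.23, 0, 0], [0, 0, 0]]
    - [5, [-0.23, 0, 0], [0, 0, 0]]
    - [5, [-0.23, 0, 0], [0, 0, 0]]

```text
clock: 13.42
position: [522.1, 102.4, 202.5]
ee_rot: [-0.706, 0.708, -0.0, -0.0]
contact_force: [-0.5, 0.4, -1.2]
gripper_width: 11.6
grasp_force: 60.7
```

```bash
cat > m.py <<'E'
from h import *
s=read_state();print(s["clock"],s["position"],s["ee_rot"],s["gripper_width"],s["grasp_force"],s["contact_force"])
for n in("side","top"):
  d,W=cloud(n);np.savez(n+"1.npz",W=W,img=d["img"]);print(n)
  for z0 in range(100,215,5):
    m=(abs(W[...,0]-520)<35)&(abs(W[...,1]-103)<42)&(W[...,2]>=z0)&(W[...,2]<z0+5)
    q=W[m];b=np.histogram(q[:,0],np.arange(494,546,2))[0];
    if len(q): print(z0,b,q[:,1].min().round(),q[:,1].max().round())
E
python3 m.py
```

```text
13.425 [522.06008142 102.40904555 202.54360318] [-7.05994468e-01  7.08217346e-01 -1.72597402e-05 -2.41669976e-05] 11.569299243856166 60.66516995429993 [-0.47361939  0.42632277 -1.23620823]
side
100 [ 0  0  0  0  0  0  0  0  0  0  0  0  3 14  5  0  0  0  0  0  0  0  0  0
  0] 64.0 141.0
105 [ 0  0  0  0  0  0  0  0  0  0  0  0  1 17  9  0  0  0  0  0  0  0  0  0
  0] 65.0 135.0
110 [ 0  0  0  0  0  0  0  0  0  0  0  0  2 15  7  0  0  0  0  0  0  0  0  0
  0] 65.0 137.0
115 [ 0  0  0  0  0  0  0  0  0  0  0  0  4 14  9  0  0  0  0  0  0  0  0  0
  0] 66.0 138.0
120 [ 0  0  0  0  0  0  0  0  0  0  0  0  2 16  5  0  0  0  0  0  0  0  0  0
  0] 67.0 138.0
125 [ 0  0  0  0  0  0  0  0  0  0  0  0  2 17  6  2  0  0  0  0  0  0  0  0
  0] 67.0 135.0
130 [ 0  0  0  0  0  0  0  0  0  0  0  0  5 15 10  2  0  0  0  0  0  0  0  0
  0] 65.0 138.0
165 [0 0 0 0 0 1 4 4 0 0 0 0 0 0 0 0 0 0 0 1 6 3 0 0 0] 85.0 121.0
170 [0 0 0 0 0 3 6 8 2 0 0 0 0 0 0 0 0 0 0 0 9 1 0 0 0] 85.0 121.0
175 [0 0 0 0 0 0 4 9 2 0 0 0 0 0 0 0 0 0 0 4 5 0 0 0 0] 83.0 117.0
180 [ 0  0  0  0  0  0  1 10  5  3  0  0  0  0  0  0  
[... 765 characters left out ...]
 6 3 0 0 0 0 0 0 0 0 0 0 0] 70.0 138.0
135 [0 0 0 0 0 0 0 0 0 0 0 1 0 6 0 0 0 0 0 0 0 0 0 0 0] 70.0 140.0
165 [0 0 0 0 1 1 0 0 0 0 0 0 0 0 0 0 0 0 0 0 0 0 0 0 0] 92.0 95.0
170 [0 0 0 0 1 1 2 0 0 0 0 0 0 0 0 0 0 0 0 0 0 0 0 0 0] 89.0 95.0
180 [0 0 0 0 0 0 4 0 0 0 0 0 0 0 0 0 0 0 0 0 0 0 0 0 0] 88.0 97.0
185 [0 0 0 0 0 0 0 3 0 0 0 0 0 0 0 0 0 0 0 0 0 0 0 0 0] 88.0 100.0
190 [0 0 0 0 0 0 0 2 0 0 0 0 0 0 0 0 0 0 0 0 0 0 0 0 0] 93.0 96.0
195 [0 0 0 0 0 0 0 0 3 0 0 0 0 0 0 0 0 0 0 0 0 0 0 0 0] 90.0 96.0
200 [0 0 0 0 0 0 0 0 0 1 0 0 0 0 0 0 0 0 0 0 0 0 0 0 0] 93.0 93.0
205 [0 0 0 0 0 0 0 0 0 1 0 0 0 0 0 0 0 0 0 0 0 0 0 0 0] 90.0 90.0
210 [0 0 0 0 0 0 0 0 0 0 0 1 0 0 0 0 0 0 0 0 0 0 0 0 0] 86.0 86.0
```

The side depth puts the jaw midpoint at x≈521.5 and y≈102, and the card mid-plane at x≈522.7 and y≈102. I'll shift +1 mm in x and descend 53 mm.

Request:
jog_arm:
  plan:
    - [5, [0, -0.01, 0.03], [0, 0, 0]]
    - [5, [0, -0.01, 0.1], [0, 0, 0]]
    - [5, [0, -0.01, 0.2], [0, 0, 0]]
    - [5, [0, -0.01, 0.3], [0, 0, 0]]
    - [5, [0, -0.01, 0.4], [0, 0, 0]]
    - [5, [0, -0.01, 0.48], [0, 0, 0]]
    - [5, [0, -0.01, 0.53], [0, 0, 0]]
    - [5, [0, -0.01, 0.53], [0, 0, 0]]
    - [5, [0, -0.01, 0.53], [0, 0, 0]]
    - [5, [0, -0.01, 0.53], [0, 0, 0]]

```text
clock: 14.78
position: [523.3, 103.0, 149.9]
ee_rot: [-0.706, 0.708, -0.0, 0.0]
contact_force: [-0.5, 0.6, -0.7]
gripper_width: 11.4
grasp_force: 60.7
```

```bash
python3 m.py; python3 - <<'E'
from h import *
p=np.load("side1.npz")["img"];cv2.imwrite("pics/c7.png",cv2.resize(cv2.cvtColor(p[110:230,200:320],4),(600,600),interpolation=2))
E
```

```text
14.775 [523.29882037 103.04003091 149.90439266] [-7.06291161e-01  7.07921344e-01 -1.57010469e-04  3.77116972e-04] 11.445532238234081 60.665602684020996 [-0.48484521  0.60800762 -0.7044548 ]
side
100 [0 0 0 0 0 0 0 0 0 0 0 0 2 9 3 0 0 0 0 0 0 0 0 0 0] 65.0 107.0
105 [0 0 0 0 0 0 0 0 0 0 0 0 3 8 2 0 0 0 0 0 0 0 0 0 0] 67.0 101.0
110 [0 0 0 0 0 0 0 3 0 0 0 0 2 8 1 0 0 0 0 0 0 0 0 0 0] 67.0 100.0
115 [ 0  0  0  0  0  1  4  4  2  0  0  0  4 10  2  0  0  0  0  0  1  0  2  0
  0] 66.0 124.0
120 [0 0 0 0 0 0 5 7 7 0 0 0 3 8 2 0 0 0 0 1 3 7 0 0 0] 67.0 140.0
125 [ 0  0  0  0  0  0  0  5  9  2  1  0  3 10  1  0  0  0  0  3  4  1  0  0
  0] 66.0 136.0
130 [ 0  0  0  0  0  0  0  2  4  8  0  0  3 11  6  0  0  0  1  3  2  0  0  0
  0] 66.0 139.0
135 [0 0 0 0 0 0 0 0 2 8 3 0 0 0 0 0 0 0 2 1 0 0 0 0 0] 86.0 117.0
140 [0 0 0 0 0 0 0 0 2 8 7 1 0 0 0 1 1 0 1 1 0 0 0 0 0] 83.0 118.0
145 [0 0 0 0 0 0 0 0 0 2 5 8 1 3 1 2 0 0 1 0 0 0 0 0 0] 83.0 115.0
150 [0 0 0 0 0 0 0 0 0 0 3 8 3 1 3 4 1 4 0 0 0 0 0 0 0] 84.0 115.0
155 [0 0 0 0 0 0 0 0 0 0 2 7 1 1 0 0 3 6 0 0 0 0 0 0 0] 86.0 115.0
160 [ 0  0  0  0  0  0 
[... 769 characters left out ...]
0 0 4 0 0 0 0 0 0 0 0 0 0 0 0] 68.0 87.0
110 [0 0 0 0 0 1 0 0 0 0 0 0 3 0 0 0 0 0 0 0 0 0 0 0 0] 71.0 93.0
115 [0 0 0 0 0 1 0 0 0 0 0 0 0 0 0 0 0 0 0 0 0 0 0 0 0] 96.0 96.0
120 [0 0 0 0 0 1 3 0 0 0 0 0 1 0 0 0 0 0 0 0 0 0 0 0 0] 68.0 95.0
125 [0 0 0 0 0 0 0 1 0 0 0 0 2 0 0 0 0 0 0 0 0 0 0 0 0] 77.0 98.0
130 [0 0 0 0 0 0 0 3 0 0 0 0 5 5 0 0 0 0 0 0 0 0 0 0 0] 70.0 95.0
135 [0 0 0 0 0 0 0 0 1 0 0 0 0 1 0 0 0 0 0 0 0 0 0 0 0] 70.0 91.0
140 [0 0 0 0 0 0 0 0 3 2 0 0 0 0 0 0 0 0 0 0 0 0 0 0 0] 88.0 97.0
145 [0 0 0 0 0 0 0 0 0 1 1 0 1 0 0 0 0 0 0 0 0 0 0 0 0] 88.0 90.0
155 [0 0 0 0 0 0 0 0 0 0 1 0 0 0 0 0 0 0 0 0 0 0 0 0 0] 93.0 93.0
190 [0 0 0 0 1 0 0 0 0 0 0 0 0 0 0 0 0 0 0 0 0 0 0 0 0] 96.0 96.0
```

View pics/c7.png

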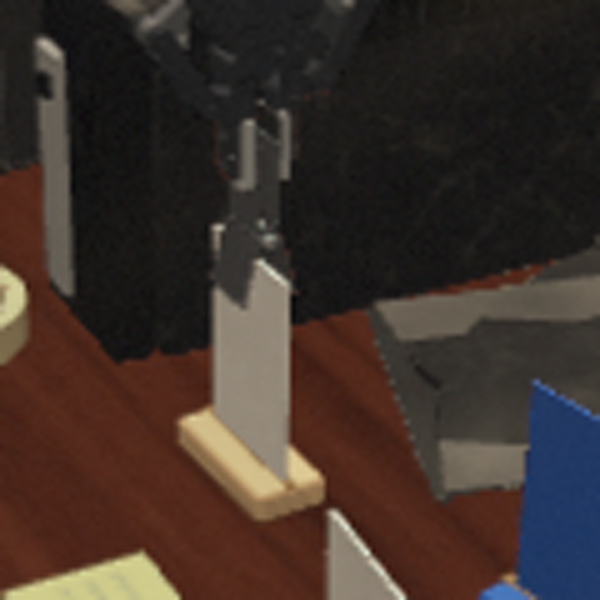

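The clip is astride the tall card: near jaw at (235,295) in front of it, far jaw behind. Lips reach z≈114, the card lies midway between the jaws, and the contact force is about 0. I'll hand in.

```bash
python3 -c "
from bench import *
print(job_done())"
```

```text
the job is handed in; nothing more can be done
None
```

I handed the job in with the clip held squeezed open astride the middle of the tall card, by depth readings touching nothing and with lips about 20 mm below the top edge; the first squeeze missed, so I redid it lower, and the interface gave no verdict.

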